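# Raise the chip guard one notch and seat it on its pawl

## Task

Raise the sliding chip guard on the bench by its black lifting bar one notch, no more: past the next rung, so that the gravity pawl drops in under it, then lower it gently until that rung sits on the pawl. Before you let go, push it down with about 10 N to prove that the pawl holds, and never force it with more than about 20 N; do not let it fall, and leave the two castings beside it alone.

Things in the scene. Friction and masses are not known exactly. Their poses are not given: they have to be found in the camera images.
- guard_stand: fixed grey foot plate with two upright aluminium channels, 215 mm wide (y), 178 mm high; origin on the bench, midway between the channels, in the guard's mid-plane; z up, y from channel to channel, -x the robot's side. The guard panel slides straight up and down in the channels, with 1.5 to 2 mm of play each way
- post_top (a point): top of the post in front of the guard, fixed to the stand. On the post is the pawl: a level 40 mm steel tongue into the guard's ladder; a rising rung tips it up, and once past, it falls back in 0.4 s and holds that rung from below. Its rubber buffer yields 1 mm per 8 N. Its bracket is clamped by hand: the pawl's height varies by up to 14 mm up or down and is not measured
- lift_bar (a point): centre of the guard's lifting bar: black, 20 mm thick (x), 70 mm long (y), 44 mm high, this point 20 mm below its top and 24 mm above the panel's wide top rail. Axes as the stand's, z up. At the start the guard is right down on the foot, this point 218 mm above the stand's origin
- top_rail (a point): top of the guard's top rail, 24 mm under lift_bar. Panel: sheet metal 150 mm wide, 0.4 to 0.65 kg, with a ladder of round rungs 52 mm apart on the robot's side. Seated one notch up it stands 17 to 45 mm above its start, after the pawl's height. 75 mm of lift always clears that rung; from 90 mm on the rung after it may clear too: one too many, and it cannot be undone
- casting_a: small die-cast cover 65x91x28 mm standing to the right of the guard; origin at the centre of its underside; leave it where it is
- casting_b: small die-cast cover 64x82x38 mm standing to the left of the guard; origin at the centre of its underside; leave it where it is
- pane_edge (a point): point 100 mm above the bench on the inner upright edge of a narrow solid pane in the steel frame between robot and bench (frame's plane: x = 0.33 m). The pane reaches from here to y = -0.47 m, from the rail to 1.3 m up. Left of here the frame is open, to its post at y = 0.46 m; its low rail's top is 47 mm above the bench. Draw the arm in to swing it round the pane

How it is judged:
By the outcome, as a careful person would: the job done as asked, in the order asked, and still so for the second after the job is handed in, with the robot touching nothing.
It also fails if it takes over 61 s, if anything falls off the work surface, if the arm or the gripper's body presses on something with over 40 N, if the wrist force passes 120 N, or if a joint passes its speed limit or range.

## Robot

A 6-joint arm with a two-finger parallel gripper is mounted at the origin on a cart in front of the work surface, level with it; the furniture and walls round the work are solid. World frame = base frame: x ahead of the robot, y to its left, z up, the work surface at z = 0. Lengths are in mm, angles in rad, forces in N, time in s.
With the tool pointing down it reaches from about 275 to 1000 mm from the base axis. Payload 8.4 kg.
Tool frame: the origin (TCP) lies at the very end of the fingers, on their centre line; the grasp point (between the pads) lies 19 mm behind it; z points along the fingers, y is the direction in which the jaws open and shut (so a half turn about z gives the same grasp; the last joint's range is limited). The gripper opens to 85 mm and grips with 20 to 120 N. Pads are 22 mm wide; open, the fingers measure 114 mm over their backs; the gripper's body (76 mm by 85 mm) begins 54 mm behind the grasp point. The pads swing forward as they close: fully open they stand 13 mm farther back than shut.
Start: joints at [-1.133, 0.353, 1.633, -0, 1.155, -0.002], TCP at [266.098, -565.526, 231.281] pointing down, gripper open.
Joint ranges: [-2.63, 2.63], [-0.92, 2.1], [0.06, 2.66], [-1.3, 4.44], [0, 2.69], [-3.02, 3.02]. Speed limits (rad/s): [2.22, 2.22, 2.79, 3.14, 3.14, 3.14].

## Interface

Orientations are given as [roll, pitch, yaw] about the fixed x, y, z axes, in that order (R = Rz(yaw) Ry(pitch) Rx(roll)).
In Python, from rig import r, vision gives the robot as it stands.
- The arm moves only by the tool move_arm, never from a script. Its argument "series" is text: rows parted by semicolons, each of 7 numbers parted by spaces: the closure, from -1 (fully open) to 1 (shut), then the shift along the tool's x, y, z in units of 40 mm (1.0 is 40 mm), then the turn, a rotation vector about the tool's x, y, z in degrees. In form: grip tx ty tz ax ay az; .... A call has 1 to 20 rows; each row shifts and turns the pose as measured when the row begins, along the tool's axes as they then stand; what a row does not reach is not made up. A row lasts 1/8 s, in which the tool goes at most 62.5 mm and 10.7 degrees, less where a joint would pass 70% of its speed; a pose out of reach is approached as far as the arm can. A call is refused whole if a number of a shift passes 1 or a number of a turn 10.7, either way. A call with a gripper value outside its range is refused whole. The fingers move at their own pace and stop on an object; "grip_force" is the grip in N (left out, the last holds). Time passes only in rows, so rows that do not move let the fingers close. It gives the time, the measured TCP pose, the force and the opening at its end, in the units of the state.
- r.sense(): the state, without advancing time (a new reading comes with each control period).
- vision.grab_frame(name): name is "scene" or "top" or "wrist"; returns the picture (480x640x3 uint8, red, green, blue); there is no depth.
- vision.camera_params(name): a dict with "fx", "fy", "cx", "cy" (pixels), "position" and "rotation" of the camera in the world. Camera axes: x right, y up, looking along -z (the intrinsics and any distortion apply to the point x, -y, -z); pixel columns grow to the right and rows downward; lengths in mm; the calibration is good to about 2 mm. A picture is of the moment at which its call begins: read the wrist's pose just before it. camera_params takes no time and is no camera call; for the wrist camera it gives the pose at the moment of the call.
- r.sign_off(): hands the job in, once; it reports no verdict.
The state is a dict: "clock": time; "qpos": joint angles; "qvel": joint speeds; "joint_efforts": joint torques, N m; "eef_pos": TCP position; "tcp_rot": TCP orientation; "contact_force": force on the tool from outside, world axes, zero at the start; "wrist_torque": the same for the moment, N m; "opening": opening from 0.0 (shut) to 1.0 (fully open).
Only numpy, scipy, OpenCV 4.12 (cv2) and the standard library are available. Lean on these libraries where they do the work, as an engineer would, in place of code of your own. Each camera call takes 0.05 s, during which the arm holds its last target. There are 200 camera calls.

## Working session

There is one attempt and no reset: what is moved stays moved. The work goes in short steps, Python scripts to look and compute and a tool call to move; the robot and the scene stay as the last step left them, time stands still between calls to the robot, and variables do not carry over. Pictures are saved under pics/ and viewed, about 8 in all and at most 12, crops included, and the job is handed in when it is done.

Besides the shell and the picture viewer there is one more tool, called as a command line: name --argument value ..., lists and objects as JSON in quotes. move_arm: Moves the arm, as the interface text tells. Its arguments: {"type":"object","properties":{"series":{"type":"string"},"grip_force":{"type":"number"}},"required":["series"]}

```bash
ls; mkdir -p pics; python3 - <<'E'
from rig import r, vision
import cv2,numpy as np
print(r.sense())
for n in("scene","top"):
    p=vision.camera_params(n); print(n,p)
    f=vision.grab_frame(n); cv2.imwrite(f"pics/{n}0.png",f[:,:,::-1])
E
```

```text
pics
{'clock': 0.0, 'qpos': array([-1.13336423e+00,  3.53674697e-01,  1.63414723e+00,  6.81143497e-06,
        1.15521461e+00, -2.41453888e-03]), 'qvel': array([ 1.96498442e-03,  4.82552072e-04, -2.91632841e-04, -2.26784892e-04,
       -5.99275329e-04,  6.32052233e-05]), 'joint_efforts': array([ 1.68668164e-03, -6.05226517e+01, -3.42069876e+01,  1.79684293e-04,
        9.53505398e-03,  1.19210677e-05]), 'eef_pos': array([ 265.91128873, -565.06908368,  230.53950607]), 'tcp_rot': array([-3.14014879e+00, -9.71397777e-06,  4.39843874e-01]), 'contact_force': array([ 0.64286655, -0.42116221, -0.29576911]), 'wrist_torque': array([-0.02504557, -0.04304895,  0.04203227]), 'opening': 0.9981834505681694}
scene {'fx': 476.84758336297756, 'fy': 476.84758336297756, 'cx': 323.5274648661069, 'cy': 238.49256969097686, 'position': array([133.27303536, 633.07832364, 655.62353159]), 'rotation': array([ 1.00795434e+00,  3.22223967e-04, -2.67823045e+00])}
top {'fx': 462.84465786660195, 'fy': 462.84465786660195, 'cx': 320.475262286471, 'cy': 235.76933721156408, 'position': array([ 350.94472125,  -94.39889681, 1000.48682467]), 'rotation': array([ 0.15483676,  0.02158665, -1.55010445])}
```

View pics/scene0.png

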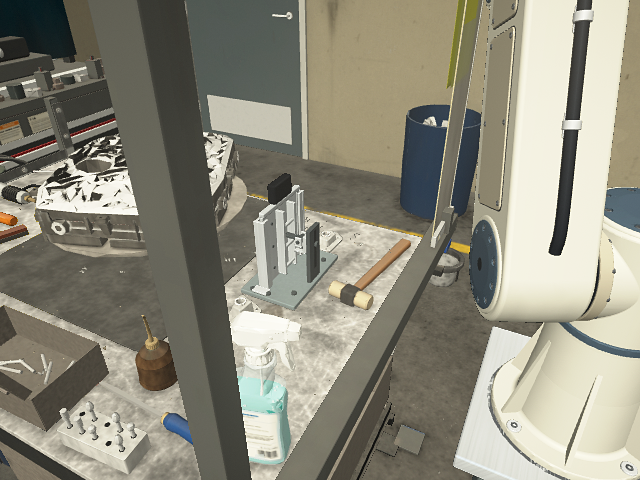

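View pics/top0.png

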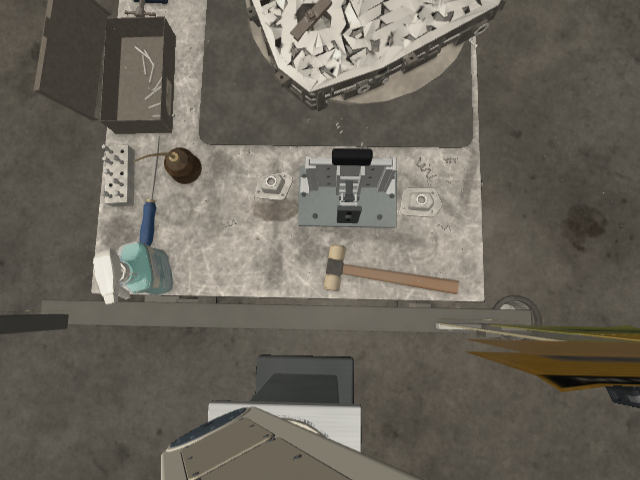

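The top view shows the black bar at about (352,157), the stand under it with the post at (347,214), and castings at (272,187) and (421,201). The pane's left edge is at about (437,325). In the scene view the bar is at (279,188).

```bash
cat > h.py <<'E'
import numpy as np,cv2
from scipy.spatial.transform import Rotation as R
def ray(p,uv):
    d=np.array([(uv[0]-p['cx'])/p['fx'],-(uv[1]-p['cy'])/p['fy'],-1.])
    return np.array(p['position']),R.from_euler('xyz',p['rotation']).as_matrix()@d
def onplane(p,uv,val,ax=2):
    o,d=ray(p,uv); return o+d*(val-o[ax])/d[ax]
def proj(p,X):
    c=R.from_euler('xyz',p['rotation']).as_matrix().T@(np.array(X)-p['position'])
    return np.array([p['cx']-p['fx']*c[0]/c[2],p['cy']+p['fy']*c[1]/c[2]])
def tri(p1,u1,p2,u2):
    o1,d1=ray(p1,u1);o2,d2=ray(p2,u2)
    s=np.linalg.lstsq(np.c_[d1,-d2],o2-o1,rcond=None)[0]
    a=o1+s[0]*d1;b=o2+s[1]*d2
    return (a+b)/2,np.linalg.norm(a-b)
def blob(img,roi,thr=50):
    x0,y0,x1,y1=roi
    m=(img[y0:y1,x0:x1].max(2)<thr).astype(np.uint8)
    c=max(cv2.findContours(m,0,2)[0],key=cv2.contourArea)+np.array([x0,y0])
    return c
E
python3 - <<'E'
from h import *
from rig import vision
T=vision.camera_params("top");S=vision.camera_params("scene")
t=cv2.imread("pics/top0.png");s=cv2.imread("pics/scene0.png")
ct=blob(t,(320,140,385,170));cs=blob(s,(260,165,300,210))
print(cv2.minAreaRect(ct),cv2.boundingRect(ct),cv2.minAreaRect(cs),cv2.boundingRect(cs))
M=cv2.moments(ct);ut=(M['m10']/M['m00'],M['m01']/M['m00'])
M=cv2.moments(cs);us=(M['m10']/M['m00'],M['m01']/M['m00'])
print(ut,us,tri(T,ut,S,us),onplane(T,ut,238))
for n,uv in dict(plateFL=(299,226),plateFR=(395,228),plateBL=(306,157)).items(): print(n,onplane(T,uv,8))
print("post",onplane(T,(347,216),100))
for n,uv in dict(cA=(421,201),cB=(272,187)).items(): print(n,onplane(T,uv,30))
print("pane x=330",onplane(T,(437,325),330,0), "rail",onplane(T,(437,325),47))
cv2.imwrite("pics/c1.png",np.hstack([cv2.resize(t[130:240,250:450],(800,440),interpolation=2)[:,:], ])) 
E
```

```text
((351.5, 157.0), (16.0, 39.0), 90.0) (332, 149, 40, 17) ((279.1999816894531, 188.10000610351562), (20.0, 33.0), 53.13010025024414) (267, 173, 25, 31)
(351.58154812910595, 156.62325049985716) (278.9908163265306, 188.19183673469388) (array([ 616.05188896, -126.62511752,  214.3853821 ]), np.float64(1.1199431820001133)) [ 607.5617104  -125.86554825  238.        ]
plateFL [526.15872357 -22.49956848   8.        ]
plateFR [ 525.26899719 -231.06346297    8.        ]
plateBL [682.72944098 -33.78294349   8.        ]
post [ 531.62319927 -123.76419101  100.        ]
cA [ 580.92298419 -283.65893058   30.        ]
cB [606.92900436  36.76443898  30.        ]
pane x=330 [ 330.         -247.60919858  320.33385929] rail [ 321.58292064 -309.17999985   47.        ]
```

```bash
python3 - <<'E'
import cv2,numpy as np
t=cv2.imread("pics/top0.png");s=cv2.imread("pics/scene0.png")
a=cv2.resize(t[140:340,290:500],(525,500),interpolation=2)
b=cv2.resize(s[165:315,240:345],(275,393),interpolation=2)
c=np.zeros((500,800,3),np.uint8);c[:,:525]=a;c[:393,525:]=b
cv2.imwrite("pics/c1.png",c)
E
```

```text
(no output)
```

View pics/c1.png

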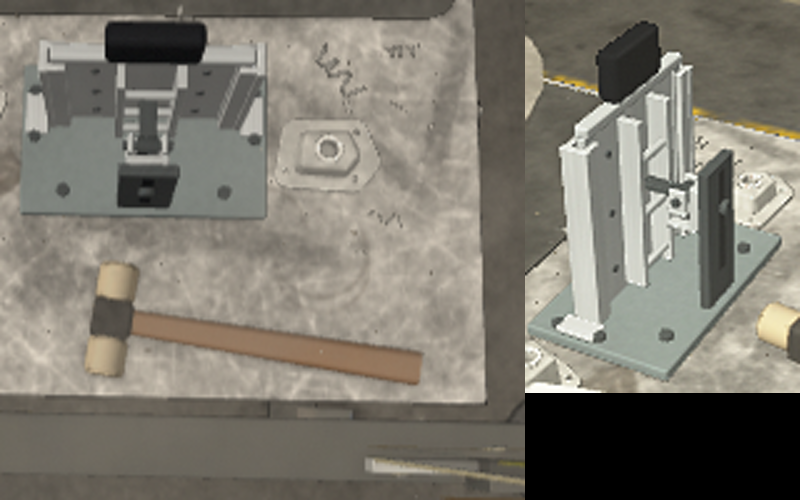

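move_arm --series "-1 0 -1 -0.3 0 0 0;-1 0 -1 -0.3 0 0 0;-1 0 -1 -0.3 0 0 0;-1 0 -1 -0.3 0 0 0;-1 0 -1 -0.3 0 0 0;-1 0 -1 -0.3 0 0 0;-1 0 -1 -0.3 0 0 0;-1 0 -0.8 -0.3 0 0 0" --grip_force 60

```text
clock: 1.1
eef_pos: [128.8, -273.8, 326.1]
tcp_rot: [-3.133, 0.0, 0.44]
contact_force: [0.4, 0.0, -0.2]
opening: 0.997
```

```bash
python3 - <<'E'
from h import *
from rig import vision
S=vision.camera_params("scene");T=vision.camera_params("top")
for uv in((437,243),(437,235),(455,20)): print(onplane(S,uv,330,0))
print(proj(T,[330,-305,47]),proj(T,[330,-305,300]),proj(S,[330,-305,100]))
E
```

```text
[ 330.         -402.59221361    2.04889463]
[ 330.         -387.24332959   34.39907501]
[ 330.         -264.75555882  536.16145495]
[434.84036568 320.7081315 ] [472.95531955 325.34956799] [430.97798197 227.53006332]
```

move_arm --series "-1 0.87 -0.05 0 0 0 -6.65;-1 0.87 -0.05 0 0 0 -6.65;-1 0.87 -0.05 0 0 0 -6.65;-1 0.87 -0.05 0 0 0 -6.65;-1 0.87 -0.05 0 0 0 -6.65;-1 0.87 -0.05 0 0 0 -6.65;-1 0.87 -0.05 0 0 0 -6.65;-1 0.87 -0.05 0 0 0 -6.65"

```text
clock: 2.1
eef_pos: [295.1, -54.2, 327.2]
tcp_rot: [-3.139, -0.004, 1.391]
contact_force: [0.7, -0.2, -0.1]
opening: 0.999
```

move_arm --series "-1 0 1 0 0 0 0;-1 0 1 0 0 0 0;-1 0 1 0 0 0 0;-1 -0.1 1 0 0 0 -2;-1 -0.1 1 0 0 0 -2;-1 -0.1 1 0 0 0 -2;-1 -0.1 0.9 0 0 0 -2;-1 0 0.6 0 0 0 -2;-1 0 0 0 0 0 0"

```text
clock: 3.22
eef_pos: [598.2, -108.2, 322.8]
tcp_rot: [-3.136, -0.005, 1.58]
contact_force: [-0.3, 0.7, 0.5]
opening: 1.002
```

```bash
python3 - <<'E'
from h import *
from rig import r,vision
s=r.sense();print(s['eef_pos'],s['tcp_rot'])
W=vision.camera_params("wrist");print(W)
f=vision.grab_frame("wrist")[:,:,::-1];cv2.imwrite("pics/w1.png",f)
print(proj(W,[615,-126.5,238]),proj(W,[605,-161,238]),proj(W,[605,-91,238]))
E
```

```text
[ 598.17036543 -108.21721159  322.81524053] [-3.13624142 -0.00517355  1.57973404]
{'fx': 362.58426076905283, 'fy': 362.58426076905283, 'cx': 319.49133798286255, 'cy': 238.35550633407115, 'position': array([598.31132898, -41.48884926, 465.38383061]), 'rotation': array([-0.26703026,  0.00603088,  0.00872244])}
[345.47040059 271.60296818] [329.63467931 318.34646724] [331.39381853 219.35366959]
```

View pics/w1.png

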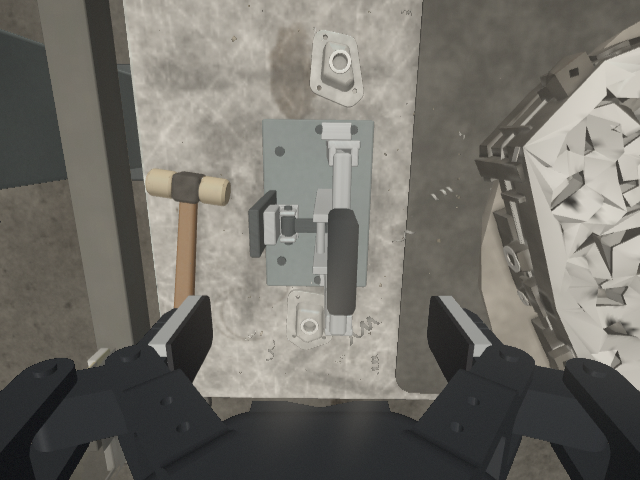

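The wrist view shows the bar's outline at u≈328–357, v≈208–313, between the open fingers but slightly right of centre. The castings are untouched, and the tongue reaches from the post at (265,225) into the ladder.

```bash
python3 - <<'E'
from h import *
from rig import r,vision
W=vision.camera_params("wrist")
f=cv2.imread("pics/w1.png")
c=blob(f,(315,195,372,330),75)
print(cv2.minAreaRect(c),cv2.boundingRect(c))
x,y,w,h=cv2.boundingRect(c)
m=np.zeros(f.shape[:2],np.uint8);cv2.drawContours(m,[c],-1,1,-1)
for v in (220,240,260,280,300):
    k=np.where(m[v])[0];print(v,k.min(),k.max(),onplane(W,(k.max()+1,v),238)[0].round(1),onplane(W,(k.min(),v),238)[0].round(1),onplane(W,(k.min(),v),194)[0].round(1))
print(onplane(W,(342,y),238),onplane(W,(342,y+h),238),onplane(W,(342,y),194))
E
```

```text
((331.9864807128906, 232.58106994628906), (12.329923629760742, 49.48409652709961), 9.462322235107422) (328, 209, 14, 49)
220 328 337 608.3 601.8 602.7
240 328 334 606.6 602.0 602.9Traceback (most recent call last):
  File "<stdin>", line 10, in <module>
    return umr_minimum(a, axis, None, out, keepdims, initial, where)
ValueError: zero-size array to reduction operation minimum which has no identity
```

```bash
python3 - <<'E'
from h import *
from rig import r,vision
W=vision.camera_params("wrist")
f=cv2.imread("pics/w1.png")
for v in(230,260,290): print(f[v,322:364].max(1))
print(f[200:216,345].max(1),f[305:322,338].max(1))
c=blob(f,(315,195,372,330),105)
m=np.zeros(f.shape[:2],np.uint8);cv2.drawContours(m,[c],-1,1,-1)
for v in range(220,310,20):
    k=np.where(m[v])[0]
    if len(k):print(v,k.min(),k.max(),onplane(W,(k.max()+1,v),238)[0].round(1),onplane(W,(k.min(),v),238)[0].round(1))
x,y,w,h=cv2.boundingRect(c)
print(x,y,w,h,onplane(W,(342,y),238),onplane(W,(342,y+h),238))
E
```

```text
[168 153 133  96  93 102  64  67  68  71  73  72  74  75  78  77  77  78
  78  77  79  81  80  82  80  82  79  82  81  82  81  80  80  80  79  79
  88 144 144 146 144 145]
[157 156 157 158 158  87  73  77  78  79  78  81  81  82  83  81  83  84
  83  83  83  83  81  82  81  82  82  81  80  82  80  80  79  77  76 102
 145 144 143 144 145 146]
[143 145 136 120 135  87  87  88  90  91  92  90  91  90  90  89  89  88
  87  87  88  86  86  86  85  85  82  81  81  80  79  76  77  75 131 156
 157 156 159 163 163 164]
[181 181 182 181 181 181 180 174 119  77  75  77  76  77  78  77] [ 90  90  90  91  90  90  90  90  89  95 136 178 178 178 178 177 178]
220 328 356 620.4 601.8
240 328 357 621.6 602.0
260 327 357 622.0 601.6
280 327 356 621.9 601.8
300 327 355 621.7 602.0
325 209 34 107 [610.64508291 -84.16701471 238.        ] [ 612.48699284 -159.08060651  238.        ]
```

move_arm --series "-1 -0.42 0.35 0 0 0 0.3;-1 0 0 0 0 0 0;-1 0 0 0.8 0 0 0;-1 0 0 0.8 0 0 0;-1 0 0 0 0 0 0"

```text
clock: 3.9
eef_pos: [609.3, -126.4, 258.9]
tcp_rot: [-3.137, -0.005, 1.571]
contact_force: [0.5, 0.0, 0.0]
opening: 0.998
```

```bash
python3 - <<'E'
from h import *
from rig import r,vision
s=r.sense();print(s['eef_pos'],s['tcp_rot'],s['contact_force'])
f=vision.grab_frame("wrist")[:,:,::-1];cv2.imwrite("pics/w2.png",f)
W=vision.camera_params("wrist");print(proj(W,[602,-125,238]),proj(W,[622,-125,238]),proj(W,[612,-160,238]),proj(W,[612,-90,238]))
E
```

```text
[ 609.3407615  -126.38968328  258.89555177] [-3.13650093 -0.00478601  1.57064929] [0.51104392 0.04997447 0.0087631 ]
[302.76450498 277.76674719] [343.85277132 277.80059438] [323.14055995 341.69298283] [323.48754842 206.79040939]
```

View pics/w2.png

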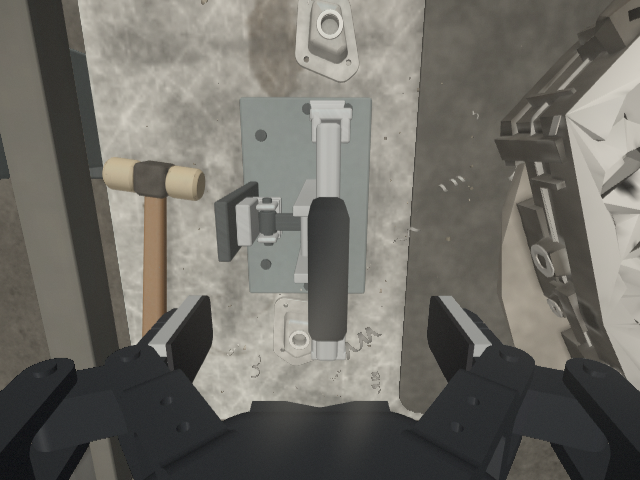

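The bar now spans u≈308–349, v≈197–341. The fingers are centred on u≈320, so the bar is about 4–5 mm further in +x.

move_arm --series "-1 0.02 0.12 0 0 0 0;-1 0 0 0.7 0 0 0;-1 0 0 0.7 0 0 0;-1 0 0 0 0 0 0;-1 0 0 0 0 0 0"

```text
clock: 4.58
eef_pos: [620.7, -126.4, 212.6]
tcp_rot: [3.132, -0.002, 1.57]
contact_force: [-0.5, 0.0, 0.6]
opening: 0.999
```

move_arm --series "-1 0 -0.15 0.1 0.5 0 0;-1 0 0 0.12 0 0 0;-1 0 0 0 0 0 0;-1 0 0 0 0 0 0"

```text
clock: 5.08
eef_pos: [615.7, -126.7, 206.3]
tcp_rot: [3.137, -0.001, 1.57]
contact_force: [-0.1, -0.3, 0.0]
opening: 0.998
```

move_arm --series "-1 0 0 0.08 0 0 0;0.2 0 0 0 0 0 0;0.5 0 0 0 0 0 0;0.6 0 0 0 0 0 0;0.6 0 0 0 0 0 0;0.6 0 0 0 0 0 0" --grip_force 30

```text
clock: 5.82
eef_pos: [616.0, -126.7, 203.0]
tcp_rot: [3.137, -0.001, 1.57]
contact_force: [0.5, 0.1, -1.4]
opening: 0.228
```

move_arm --series "1 0 0 0 0 0 0;1 0 0 0 0 0 0;1 0 0 0 0 0 0;1 0 0 0 0 0 0" --grip_force 60

```text
clock: 6.32
eef_pos: [616.0, -126.7, 203.0]
tcp_rot: [3.136, -0.001, 1.57]
contact_force: [0.0, 0.0, -0.0]
opening: 0.225
```

move_arm --series "1 0 0 -0.1 0 0 0;1 0 0 -0.1 0 0 0;1 0 0 -0.1 0 0 0;1 0 0 0 0 0 0"

```text
clock: 6.82
eef_pos: [614.6, -126.4, 214.3]
tcp_rot: [3.14, -0.002, 1.57]
contact_force: [-0.2, 0.0, -4.9]
opening: 0.221
```

move_arm --series "1 0 0.02 -0.1 0 0 0;1 0 0.02 -0.1 0 0 0;1 0 0.02 -0.1 0 0 0;1 0 0.02 -0.1 0 0 0;1 0 0 0 0 0 0"

```text
clock: 7.45
eef_pos: [617.0, -126.3, 230.9]
tcp_rot: [-3.141, -0.002, 1.57]
contact_force: [-0.5, 0.6, -4.5]
opening: 0.228
```

move_arm --series "1 0 0 -0.1 0 0 0;1 0 0 -0.1 0 0 0;1 0 0 -0.1 0 0 0;1 0 0 -0.1 0 0 0;1 0 0 -0.1 0 0 0;1 0 0 -0.1 0 0 0;1 0 0 0 0 0 0"

```text
clock: 8.32
eef_pos: [617.1, -126.4, 256.8]
tcp_rot: [-3.141, -0.002, 1.57]
contact_force: [-1.0, -0.1, -5.0]
opening: 0.224
```

move_arm --series "1 0 0 -0.1 0 0 0;1 0 0 -0.1 0 0 0;1 0 0 -0.1 0 0 0;1 0 0 -0.1 0 0 0;1 0 0 -0.1 0 0 0;1 0 0 0 0 0 0"

```text
clock: 9.07
eef_pos: [617.1, -126.4, 278.2]
tcp_rot: [-3.141, -0.002, 1.57]
contact_force: [-1.2, 0.4, -4.2]
opening: 0.224
```

```bash
python3 - <<'E'
from h import *
from rig import r,vision
s=r.sense();print(s['eef_pos'],s['contact_force'])
f=vision.grab_frame("scene")[:,:,::-1];cv2.imwrite("pics/s2.png",cv2.resize(f[130:315,230:345],(373,600),interpolation=2))
E
```

```text
[ 617.13706624 -126.36563307  278.15776029] [-1.15477733  0.38330671 -4.24148971]
```

View pics/s2.png

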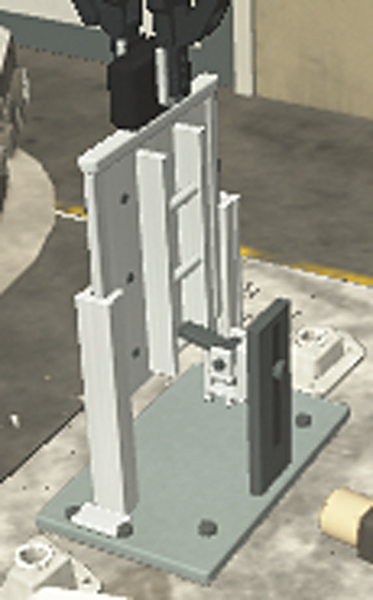

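The scene view shows the guard about 75 mm up. Rungs are at (185,197) and (188,270), the tongue is under the second rung at about (180–240, 328–345), and the next rung is at or below the tongue. I'll stop raising here, lower a little, and give the pawl time to fall.

move_arm --series "1 0 0 0.1 0 0 0;1 0 0 0.1 0 0 0;1 0 0 0.1 0 0 0;1 0 0 0 0 0 0;1 0 0 0 0 0 0;1 0 0 0 0 0 0;1 0 0 0 0 0 0;1 0 0 0 0 0 0"

```text
clock: 10.12
eef_pos: [617.1, -126.4, 264.6]
tcp_rot: [-3.141, -0.002, 1.57]
contact_force: [-0.8, 0.4, -5.1]
opening: 0.226
```

```bash
python3 - <<'E'
from h import *
from rig import r,vision
s=r.sense();print(s['eef_pos'],s['contact_force'])
f=vision.grab_frame("scene")[:,:,::-1];a=cv2.resize(f[150:275,270:335],(312,600),interpolation=2)
g=cv2.imread("pics/s2.png")
g=cv2.resize(g[65:470,130:341],(312,600),interpolation=2)
cv2.imwrite("pics/s3.png",np.hstack([g,a]))
E
```

```text
[ 617.06214449 -126.41922402  264.62739882] [-0.78403395  0.39863094 -5.11649644]
```

View pics/s3.png

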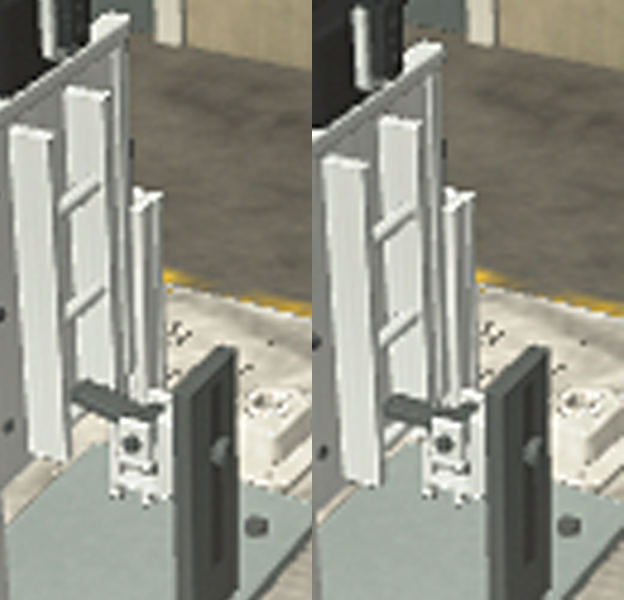

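On the right, the tongue has fallen back level at v≈405. The held rung is above it at v≈330, and the next rung is now below the tongue. On the left that lower rung had just begun to tip the tongue. Now I'll lower gently.

move_arm --series "1 0 0 0.1 0 0 0;1 0 0 0.1 0 0 0;1 0 0 0.1 0 0 0;1 0 0 0.1 0 0 0;1 0 0 0 0 0 0;1 0 0 0 0 0 0"

```text
clock: 10.92
eef_pos: [617.0, -126.3, 247.3]
tcp_rot: [-3.141, -0.002, 1.57]
contact_force: [-1.7, 0.2, -3.7]
opening: 0.226
```

move_arm --series "1 0 0 0.05 0 0 0;1 0 0 0.05 0 0 0;1 0 0 0.05 0 0 0;1 0 0 0 0 0 0;1 0 0 0 0 0 0"

```text
clock: 11.55
eef_pos: [617.0, -126.3, 241.1]
tcp_rot: [-3.141, -0.002, 1.57]
contact_force: [-1.8, 0.3, -3.9]
opening: 0.223
```

move_arm --series "1 0 0 0.04 0 0 0;1 0 0 0.04 0 0 0;1 0 0 0 0 0 0;1 0 0 0 0 0 0"

```text
clock: 12.05
eef_pos: [617.0, -126.4, 237.7]
tcp_rot: [-3.141, -0.002, 1.57]
contact_force: [-1.9, -0.1, -4.0]
opening: 0.223
```

move_arm --series "1 0 0 0.04 0 0 0;1 0 0 0.04 0 0 0;1 0 0 0 0 0 0;1 0 0 0 0 0 0"

```text
clock: 12.55
eef_pos: [617.0, -126.4, 234.3]
tcp_rot: [-3.141, -0.002, 1.57]
contact_force: [-1.0, -0.5, -4.6]
opening: 0.224
```

move_arm --series "1 0 0 0.04 0 0 0;1 0 0 0 0 0 0;1 0 0 0 0 0 0"

```text
clock: 12.92
eef_pos: [617.0, -126.3, 232.5]
tcp_rot: [-3.141, -0.002, 1.57]
contact_force: [-0.6, 0.6, -5.6]
opening: 0.224
```

move_arm --series "1 0 0 0.04 0 0 0;1 0 0 0 0 0 0;1 0 0 0 0 0 0"

```text
clock: 13.3
eef_pos: [617.1, -126.4, 231.5]
tcp_rot: [-3.141, -0.002, 1.57]
contact_force: [-1.2, 0.6, -2.8]
opening: 0.229
```

move_arm --series "1 0 0 0.025 0 0 0;1 0 0 0 0 0 0;1 0 0 0 0 0 0"

```text
clock: 13.68
eef_pos: [617.0, -126.5, 231.1]
tcp_rot: [3.142, -0.002, 1.57]
contact_force: [-2.9, 0.4, -0.1]
opening: 0.225
```

move_arm --series "1 0 0 0.03 0 0 0;1 0 0 0.03 0 0 0;1 0 0 0 0 0 0"

```text
clock: 14.05
eef_pos: [617.0, -126.5, 230.5]
tcp_rot: [3.141, -0.002, 1.57]
contact_force: [-3.1, 0.3, 1.4]
opening: 0.223
```

move_arm --series "1 0 0 0.04 0 0 0;1 0 0 0.04 0 0 0"

```text
clock: 14.3
eef_pos: [617.2, -126.5, 229.6]
tcp_rot: [3.14, -0.001, 1.57]
contact_force: [-7.7, 0.8, 15.0]
opening: 0.226
```

move_arm --series "1 0 -0.005 0.015 0 0 0"

```text
clock: 14.42
eef_pos: [617.0, -126.5, 229.7]
tcp_rot: [3.14, -0.001, 1.57]
contact_force: [-2.3, 0.1, 4.4]
opening: 0.225
```

move_arm --series "1 0 -0.005 0.025 0 0 0;1 0 -0.005 0.025 0 0 0"

```text
clock: 14.68
eef_pos: [617.0, -126.6, 229.7]
tcp_rot: [3.138, -0.001, 1.57]
contact_force: [-4.9, 1.4, 8.7]
opening: 0.229
```

move_arm --series "1 0 -0.005 0.027 0 0 0;1 0 -0.005 0.027 0 0 0"

```text
clock: 14.92
eef_pos: [617.0, -126.5, 229.6]
tcp_rot: [3.137, -0.001, 1.57]
contact_force: [-4.9, 0.7, 9.3]
opening: 0.227
```

The pawl holds: z stays at 229.6–229.7 under about 9–10 N of downward push, peaking at 15 N. Now I'll relax the load, then release.

move_arm --series "1 0 0 -0.015 0 0 0;1 0 0 0 0 0 0;1 0 0 0 0 0 0;1 0 0 0 0 0 0"

```text
clock: 15.42
eef_pos: [616.9, -126.4, 230.6]
tcp_rot: [3.137, -0.001, 1.57]
contact_force: [-3.7, 0.5, 3.3]
opening: 0.223
```

move_arm --series "1 0 -0.01 -0.01 0 0 0;1 0 0 0 0 0 0;1 0 0 0 0 0 0"

```text
clock: 15.8
eef_pos: [616.7, -126.4, 230.8]
tcp_rot: [3.136, -0.001, 1.57]
contact_force: [-1.8, -0.6, 2.3]
opening: 0.224
```

move_arm --series "0.3 0 0 0 0 0 0;0 0 0 0 0 0 0;-0.5 0 0 0 0 0 0;-1 0 0 0 0 0 0;-1 0 0 0 0 0 0;-1 0 0 0 0 0 0;-1 0 0 0 0 0 0"

```text
clock: 16.68
eef_pos: [618.7, -126.8, 231.1]
tcp_rot: [3.132, -0.0, 1.57]
contact_force: [-1.1, -0.8, 0.2]
opening: 1.001
```

Released. Now I'll go straight up clear of the bar (its top is at about 266) and look.

move_arm --series "-1 0 -0.05 -0.3 0 0 0;-1 0 0 -0.5 0 0 0;-1 0 0 -0.7 0 0 0;-1 0 0 -0.8 0 0 0;-1 0 0 -0.3 0 0 0;-1 0 0 0 0 0 0;-1 0 0 0 0 0 0"

```text
clock: 17.55
eef_pos: [614.6, -126.7, 340.0]
tcp_rot: [3.132, -0.0, 1.57]
contact_force: [-0.0, 0.5, -0.1]
opening: 1.003
```

```bash
python3 - <<'E'
from h import *
from rig import r,vision
s=r.sense();print(s['clock'],s['eef_pos'],s['contact_force'])
f=vision.grab_frame("scene")[:,:,::-1];a=cv2.resize(f[120:315,230:345],(354,600),interpolation=2)
cv2.imwrite("pics/s4.png",a)
E
```

```text
17.55 [ 614.62143492 -126.71055479  340.03679197] [-0.00941567  0.52067311 -0.1384213 ]
```

View pics/s4.png

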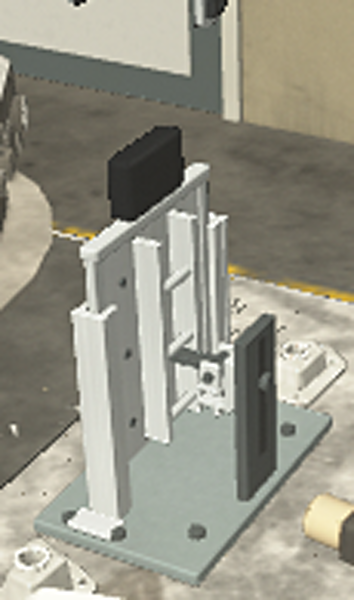

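The guard stands raised on its own with the gripper clear. One rung rests on the tongue at (185,352), with the next rungs at (178,280) above and (182,403) below. The castings are in place, so I'm handing in.

```bash
python3 -c "
from rig import r
print(r.sign_off())"
```

```text
the job is handed in; nothing more can be done
None
```

The guard is one notch up, with its rung resting on the pawl. I released it, and the arm is clear above it. The job was handed in at about 17.6 s.

- **Lift:** I gripped the bar and raised the guard 75 mm. At the top, the picture showed the rung after it just starting to tip the pawl, so I stopped there. After I lowered it about 14 mm and waited, the pawl was level again, under the right rung.
- **Seating:** I lowered it gently until the rung took the weight, about 28 mm above its start. That is within the expected 17 to 45 mm.
- **Push test:** I pushed down with about 9–10 N, and the height held at 229.6–229.7 mm. One reading during the push showed 15 N down with about 8 N sideways, more than intended but under the 20 N limit.
- **Last checks:** After release, the picture showed the guard still up on the pawl and the right-hand casting in place. The left-hand one was only partly in view, and I did not measure either casting again. The force on the tool was about zero.
- **Disagreement:** The first camera estimates of the bar's position along x differed by a few millimetres (612 to 616 mm). I settled this from a close view before gripping.

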